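# Change over the brick on the inspection dome

### The job

Take the checked brick (blue strip) off the inspection dome and lay it in the tray, centred over the green marker and squarely in line with the other two bricks of the row. Then take the next brick (orange strip) from the sloping feeder and set it gently, strip up, on the crown of the dome so that it stays balanced there, near enough level. Do not drop the next brick, and leave the two bricks in the tray, the white bottle and the red cutters where they are.

Things in the scene. Friction and masses are not known exactly. Their poses are not given: they have to be found in the camera images.
- checked: Power converter brick, a flat black block 70 x 56 x 14 mm (x, y, z) with a bare aluminium top and a blue strip across the middle of the top along y, about 0.11 kg. Origin: centre of the underside; z out of the top. At the start it lies level, balanced on the dome.
- checked_mid (a point): Centre of the checked (blue strip) brick, 7 mm above its underside.
- next: Power converter brick, a flat black block 70 x 56 x 14 mm (x, y, z) with a bare aluminium top and an orange strip across the middle of the top along y, about 0.11 kg. Origin: centre of the underside; z out of the top. At the start it lies on the feeder's slope, tilted 32 degrees about its own y axis, its +x end uphill.
- next_mid (a point): Centre of the next (orange strip) brick, 7 mm above its underside.
- dome: Fixed inspection rest: steel foot 90 mm across and 8 mm high, upright post of 55 mm diameter, and a grey half-ball top of 28 mm radius. Origin: centre of the foot on the table; the crown is 60 mm above it.
- dome_top (a point): Crown of the dome, the highest point of the half-ball.
- tray: Fixed grey tray 286 x 126 x 12 mm (x, y, z), walls and floor 5 mm thick; three places in a row along its x axis, 86 mm apart, centred on its y axis. Bricks lie with their x along the tray's x, 16 mm apart end to end, about 30 mm from the side walls. Origin: centre of its underside on the table.
- marker: Thin fixed green tile 40 x 40 x 1.5 mm on the tray floor at the centre of the free place, which may be any of the three. Origin: centre of its underside; its top is 6.5 mm above the table.
- feeder: Fixed feeder: yellow foot 110 x 70 x 8 mm with two posts that carry a steel ramp 84 mm long (along the feeder's x) and only 36 mm wide (the brick overhangs it by 10 mm on each side). The ramp rises towards the feeder's +x at 32 degrees; its upper face passes 60 mm above the origin. A 7 mm lip at its low end (-x) holds the brick. Origin: centre of the foot on the table.
- row_a: Power converter brick, a flat black block 70 x 56 x 14 mm (x, y, z) with a bare aluminium top and a blue strip across the middle of the top along y, about 0.11 kg. Origin: centre of the underside; z out of the top. Lies in the tray; leave it alone.
- row_b: Power converter brick, a flat black block 70 x 56 x 14 mm (x, y, z) with a bare aluminium top and a blue strip across the middle of the top along y, about 0.11 kg. Origin: centre of the underside; z out of the top. Lies in the tray; leave it alone.
- bottle: White dispenser bottle, 54 mm diameter, 100 mm tall with its steel spout, standing. Origin: centre of the underside. Leave it alone.
- cutters: Side cutters with red handles lying flat, 125 mm long, 60 mm wide, 12 mm high, jaws to +x. Origin: on the table under the pivot. Leave them alone.
Mind the look-alikes: they are no part of the job. Of the things like the dome, leave any that is turquoise; of the rest the smaller one is meant. What is shaped like the checked but purple is not meant.

How it is judged:
On the way, in this order (a step that is already met when the one before it is completed fails the run):
1. the checked brick lies released in the tray, over the green marker and in line (horizontal distance between checked_mid and marker below 0.008 m and angle between the x axis of checked and the x axis of tray, either way round below 0.17 rad and angle between checked's own z axis and vertical below 0.1 rad and z of checked_mid in the frame of tray below 0.018 m and contact force between the fingers and checked below 0.1 N), for 0.2 s.
2. the next brick is balanced on the dome (horizontal distance between next_mid and dome_top below 0.01 m and angle between next's own z axis and vertical below 0.26 rad and z of next_mid in the frame of dome between 0.062 and 0.072 m and contact force between the fingers and next below 0.1 N and contact force between next and dome above 0.3 N and linear speed of next below 0.03 m/s and angular speed of next below 0.4 rad/s), for 0.3 s.
At the end, for the whole second after the job is handed in: Checked brick flat in the tray, released, at rest, within 8 mm of the marker's centre and 0.17 rad of the tray's length. Next brick released, strip up, on the dome alone, its centre within 10 mm of the crown sideways, tilted under 15 degrees, at rest (0.03 m/s, 0.4 rad/s) (all of step 1 and all of step 2 and linear speed of checked below 0.02 m/s); the robot touches nothing.
It fails at once if the next brick is dropped off the feeder or the dome (its centre comes below 40 mm) (height (world z) of next_mid below 0.04 m).
It fails at once if the next brick is let fall onto the dome (moves faster than 0.4 m/s near it while not held, a drop of about 8 mm) (horizontal distance between next_mid and dome_top below 0.04 m and linear speed of next above 0.4 m/s and contact force between the fingers and next below 0.1 N).
It fails at once if a brick already in the tray is moved more than 8 mm (distance of any of row_a, row_b from where it was at the start of the episode above 0.008 m).
It fails at once if the bottle or the cutters are moved more than 20 mm (distance of any of bottle, cutters from where it was at the start of the episode above 0.02 m).
It also fails if it takes over 56 s, if anything falls off the work surface, if the arm or the gripper's body presses on something with over 40 N, if the wrist force passes 120 N, or if a joint passes its speed limit or range.

### The arm

A 7-joint arm with a two-finger parallel gripper is mounted at the origin on the work surface. World frame = base frame: x ahead of the robot, y to its left, z up, the work surface at z = 0. Lengths are in m, angles in rad, forces in N, time in s.
With the tool pointing down it reaches from about 0.425 to 1.025 m from the base axis. Payload 9.4 kg.
Tool frame: the origin (TCP) lies at the centre of the arm's flange, where the gripper is bolted on; the fingertips stand 173 mm ahead of it and the grasp point (between the pads) lies 155 mm ahead of it; z points along the fingers, y is the line along which they close (so a half turn about z gives the same grasp; the last joint's range is limited). The gripper opens to 85 mm and grips with 20 to 120 N. Pads are 22 mm wide; open, the fingers measure 114 mm over their backs; the gripper's body (76 mm by 85 mm) begins 54 mm behind the grasp point. The pads swing forward as they close: fully open they stand 13 mm farther back than shut.
Start: joints at [-1.276, 0.599, -0.003, 1.599, 0.002, 0.943, -0.08], TCP at [0.263, 0.675, 0.405] pointing down, gripper open.
Joint ranges: [-2.57, 2.57], [-0.35, 1.97], [-1.29, 1.29], [0.11, 2.56], [-1.05, 4.19], [0.11, 1.86], [-2.63, 2.63]. Speed limits (rad/s): [2.22, 2.22, 3.01, 3.01, 3.14, 3.14, 3.14].

### API

Orientations are given as a unit quaternion [w, x, y, z].
In Python, from rig import r, hand, camera, order, spotter gives the robot as it stands. Calls block until the motion is done:
- r.movep(position, orientation): joint-space move of the TCP to a pose.
- r.servo_line(position, max_speed=0.15, frame=None, f_stop=None): straight line of the TCP; frame=None keeps the orientation; max_speed is the mean speed in m/s. With f_stop (N) it stops when the force on the tool has changed by that much, and returns True; else False.
- r.move_j(angles): joint-space move.
- hand.grip(opening, newtons=None): finger opening in m; newtons is the grip in N (None keeps the last); returns when the fingers have stopped.
- r.sleep(seconds).
- r.solve_ik(position, orientation): joint angles nearest the present ones, or None.
- r.observe(): the state.
- camera(name): name is "scene" or "top" or "wrist"; returns a dict with "img" (480x640x3 uint8, blue, green, red), "vfov" (degrees; the focal length in pixels is half the picture's height over the tangent of half this angle, whatever the lens; pixels are square), "cx", "cy" (the principal point, pixels), "R" (3x3) and "t" (3): a world point X has camera coordinates R X + t. Camera axes: x right, y down, z forward; pixel columns grow to the right and rows downward; lengths in m; the calibration is good to about 2 mm. A picture is of the moment at which its call begins. There is no depth.
A pose or a line that the arm cannot do raises r.IKError and nothing moves.
- order.finish_job(): hands the job in; it is judged then, once.
Trained networks look in a picture, given as the dict that the camera call returned (one of the last four; its "shot" number tells which), for a name from the list of things; names that differ only in an ending like _2 or _b are one class to them, and where a whole thing is asked for, a point or a joint stands for the part that bears it (a point fixed in the world has none). Each returns a list of dicts, best first, with "score" (0 to 1); they miss things now and then, are a little off and sometimes report something else, mostly with a low value. They report only what shows in the picture. A call takes as long as a camera call. They do not tell look-alikes from the thing itself.
- spotter.boxes_of(picture, query): "point" ([x, y, z] in m, in the coordinates of the camera as it stood for that picture, good to about 4 mm: the middle of the surface that is visible of it).
- spotter.trace(picture, query): "pixels" (480x640 bool, what is visible of it).
- spotter.landmark_of(picture, query): "point" ([x, y, z] in m, in the coordinates of the camera as it stood for that picture, good to about 4 mm: a listed point, or the origin of a listed thing).
The state is a dict: "time_s": time; "joints": joint angles; "qd": joint speeds; "effort": joint torques, N m; "position": TCP position; "orientation": TCP orientation; "force": force on the tool from outside, world axes, zero at the start; "wrist_torque": the same for the moment, N m; "gripper_width": finger opening in m; "grip_force": force on a finger pad.
Only numpy, scipy, OpenCV 4.12 (cv2) and the standard library are available. Lean on these libraries where they do the work, as an engineer would, in place of code of your own. Each camera call takes 0.05 s, during which the arm holds its last target. There are 200 camera calls.

## Working session

There is one attempt and no reset: what is moved stays moved. The work goes in short steps, each a Python script; the robot and the scene stay as the last script left them, time stands still between calls to the robot, and variables do not carry over. Pictures are saved under pics/ and viewed, at most 10 in all, crops included, and the job is handed in when it is done.

```bash
ls; mkdir -p pics; cat > h.py <<'E'
import numpy as np, cv2
from rig import r, hand, camera, order, spotter
def w(p,c): return np.array(c["R"]).T@(np.array(p)-np.array(c["t"]))
def K(c):
    f=240/np.tan(np.radians(c["vfov"])/2); return np.array([[f,0,c["cx"]],[0,f,c["cy"]],[0,0,1.]])
def px(X,c):
    q=K(c)@(np.array(c["R"])@np.array(X)+np.array(c["t"])); return q[:2]/q[2]
def onz(u,v,z,c):
    d=np.array(c["R"]).T@np.linalg.inv(K(c))@[u,v,1]; o=-np.array(c["R"]).T@np.array(c["t"]); return o+d*(z-o[2])/d[2]
E
python3 - <<'E'
from h import *
for n in ["scene","top"]:
    c=camera(n); cv2.imwrite(f"pics/{n}0.png",c["img"]); print(n,c["vfov"],(-np.array(c["R"]).T@np.array(c["t"])).round(3))
    for q in ["checked","next","dome","dome_top","tray","marker","feeder","bottle","cutters"]:
        for d in spotter.landmark_of(c,q): 
            X=w(d["point"],c); print(q,round(d["score"],2),X.round(3),px(X,c).round())
print(r.observe()["time_s"])
E
```

```text
pics
scene 50.28095149113625 [1.085 0.532 0.802]
checked 0.98 [ 0.352 -0.075 -0.001] [348. 201.]
checked 0.88 [0.521 0.05  0.062] [342. 244.]
checked 0.15 [ 0.769  0.135 -0.002] [287. 363.]
next 0.86 [0.504 0.234 0.057] [421. 286.]
next 0.18 [ 0.77   0.136 -0.002] [287. 364.]
dome 0.94 [0.642 0.165 0.005] [346. 327.]
dome 0.91 [ 0.683  0.006 -0.003] [272. 299.]
dome 0.81 [0.522 0.052 0.004] [342. 263.]
dome_top 0.76 [0.681 0.004 0.086] [268. 268.]
dome_top 0.74 [0.64  0.167 0.061] [348. 309.]
dome_top 0.58 [0.519 0.052 0.06 ] [343. 244.]
tray 0.63 [ 0.369  0.038 -0.   ] [381. 225.]
marker 0.44 [ 0.461 -0.228  0.008] [272. 193.]
feeder 0.78 [0.507 0.232 0.005] [416. 303.]
bottle 0.89 [ 0.77   0.134 -0.002] [286. 363.]
bottle 0.42 [ 0.634 -0.209  0.004] [222. 235.]
cutters 0.61 [0.369 0.039 0.003] [382. 224.]
top 57.91699784159195 [0.492 0.033 0.883]
checked 0.78 [0.517 0.049 0.057] [319. 273.]
checked 0.61 [ 0.348 -0.073 -0.002] [380. 360.]
next 0.87 [0.505 0.227 0.056] [225. 279.]
next 0.74 [0.508 0.23  0.   ] [230. 278.]
dome 0.82 [0.68  0.006 0.001] [340. 195.]
dome 0.69 [0.638 0.162 0.002] [264. 215.]
dome 0.56 [0.522 0.047 0.   ] [320. 272.]
dome 0.2 [ 0.548 -0.218  0.003] [451. 260.]
dome_top 0.81 [0.643 0.166 0.058] [259. 208.]
dome_top 0.77 [0.68  0.002 0.084] [344. 186.]
dome_top 0.75 [0.518 0.047 0.06 ] [320. 273.]
dome_top 0.25 [0.516 0.048 0.065] [319. 274.]
tray 0.94 [ 0.548 -0.22   0.   ] [452. 260.]
marker 0.82 [ 0.455 -0.229  0.008] [459. 306.]
feeder 0.88 [ 0.51   0.229 -0.002] [231. 277.]
bottle 0.65 [ 0.769  0.137 -0.001] [278. 154.]
bottle 0.65 [0.519 0.046 0.067] [320. 272.]
bottle 0.55 [ 0.548 -0.222  0.008] [454. 260.]
cutters 0.84 [ 0.366  0.044 -0.002] [321. 350.]
1.0
```

View pics/scene0.png

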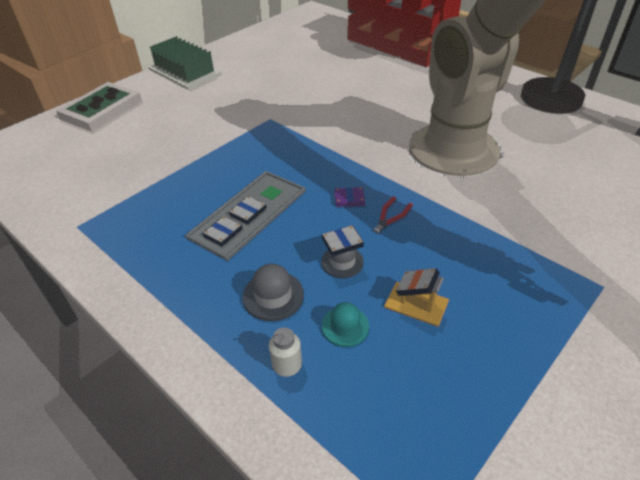

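View pics/top0.png

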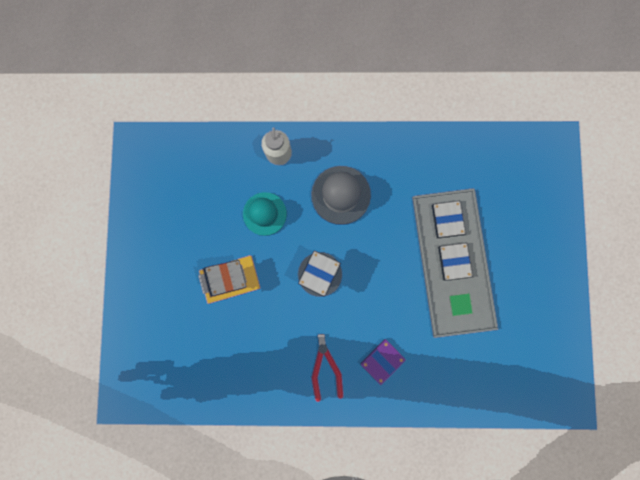

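The two shots show:

- **Checked candidates:** silver brick with blue strip on the small dome at top (320,273), purple look-alike at (383,361), and row bricks at (449,218) and (456,261). I choose the one on the dome at (320,273).
- **Domes:** small grey at (320,273), large grey at (340,190), and turquoise at (264,212). I choose the small grey.
- **Other things:** next brick and feeder at (227,278), uphill to the left (+y). Green marker at (460,304).

I'll take wrist views from above each one.

```bash
cat >> h.py <<'E'
from scipy.spatial.transform import Rotation as Ro
def quat(yaw,pitch=0):
    """tool down, tool x along brick x (yaw), then tilted with the brick by `pitch` (uphill +x)"""
    x=Ro.from_euler('z',yaw)*Ro.from_euler('y',-pitch)*Ro.from_euler('x',np.pi)
    q=x.as_quat(); return [q[3],q[0],q[1],q[2]]
def go(p,yaw,pitch=0):
    # choose the half turn with the smaller last joint
    best=None
    for k in (0,1):
        R=Ro.from_euler('z',yaw)*Ro.from_euler('y',-pitch)*Ro.from_euler('x',np.pi)*Ro.from_euler('z',k*np.pi)
        q=R.as_quat(); q=[q[3],*q[:3]]; j=r.solve_ik(list(p),q)
        if j is not None and (best is None or abs(j[6])<abs(best[0][6])): best=(j,q,k)
    return best
E
python3 - <<'E'
from h import *
for n,p,yaw in [("next",(.507,.23,.36),np.radians(100)),("dome",(.52,.049,.36),np.radians(-25)),("tray",(.46,-.226,.36),np.radians(7))]:
    b=go(p,yaw); print(n,np.round(b[0],2),b[2])
    r.movep(list(p),b[1]); r.sleep(.2); c=camera("wrist"); cv2.imwrite(f"pics/w_{n}.png",c["img"]); np.save(f"pics/w_{n}.npy",c,allow_pickle=True)
    R=np.array(c["R"]);print("cam",(-R.T@np.array(c["t"])).round(3),R[2].round(2),c["vfov"],r.observe()["time_s"])
    for q in ["checked","next","dome_top","marker","feeder","row_a"]:
        for d in spotter.landmark_of(c,q):
            X=w(d["point"],c); print(q,round(d["score"],2),X.round(3),px(X,c).round())
a=np.hstack([cv2.resize(cv2.imread(f"pics/w_{n}.png"),(400,300)) for n in ("next","dome")]);cv2.imwrite("pics/w1.png",a)
E
```

```text
next [-0.71  0.47  0.26  2.04 -0.19  0.65 -0.15] 0
cam [0.494 0.302 0.33 ] [ 0.05 -0.28 -0.96] 61.44663991640569 3.1
checked 0.49 [ 0.347 -0.074  0.003] [111. 478.]
next 0.74 [0.506 0.233 0.063] [318. 231.]
dome [-0.18  0.42 -0.03  2.1   0.02  0.62  0.91] 1
cam [0.455 0.081 0.33 ] [ 0.26 -0.12 -0.96] 61.44663991640569 4.6417
checked 0.97 [ 0.347 -0.074 -0.001] [76. 80.]
checked 0.81 [0.518 0.05  0.061] [317. 231.]
next 0.8 [0.505 0.233 0.063] [575.  94.]
dome_top 0.86 [0.642 0.167 0.062] [534. 315.]
row_a 0.6 [ 0.544 -0.22   0.006] [ 61. 361.]
tray [-0.13  0.49  0.69  2.15 -0.51  0.66 -0.54] 0
cam [ 0.53  -0.216  0.33 ] [-0.28 -0.04 -0.96] 61.44663991640569 6.4917
checked 0.86 [ 0.346 -0.072  0.002] [133. 318.]
dome_top 0.47 [ 0.543 -0.219  0.005] [325. 109.]
marker 0.85 [ 0.458 -0.235  0.004] [331. 219.]
row_a 0.56 [ 0.542 -0.222  0.004] [329. 111.]
```

View pics/w1.png

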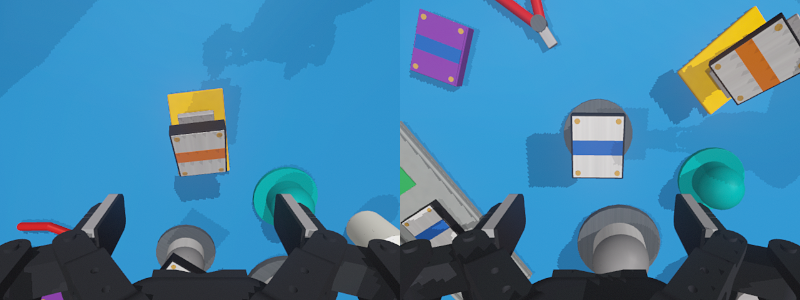

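View pics/w_tray.png

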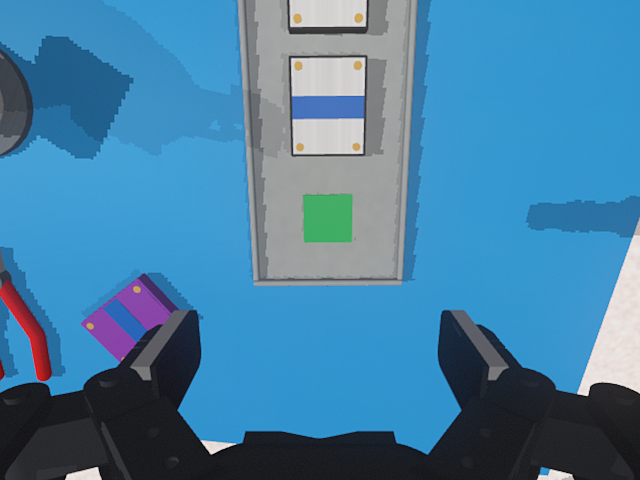

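The wrist views confirm three things: the blue-strip brick is on the small grey dome (centre of the right half), the feeder's uphill end is toward +y, and the marker is at (328,218) in the free end place of the tray. Next I fit the poses, and measure the true fingertip length at 56 mm opening by touching free mat.

```bash
cat >> h.py <<'E'
from scipy.optimize import least_squares
def blob(mask,near):
    n,l,s,ce=cv2.connectedComponentsWithStats(mask.astype(np.uint8))
    ok=[i for i in range(1,n) if s[i,4]>150]; i=min(ok,key=lambda i:np.hypot(*(ce[i]-near))); return (l==i).astype(np.uint8)
def quad(m):
    h=cv2.convexHull(max(cv2.findContours(m,0,cv2.CHAIN_APPROX_NONE)[0],key=cv2.contourArea))
    q=cv2.approxPolyN(h,4).reshape(4,2); return q.astype(float)+0.
def face(c,near):   # bright top with strip
    hsv=cv2.cvtColor(c["img"],cv2.COLOR_BGR2HSV); s,v=hsv[...,1],hsv[...,2]
    m=((s<70)&(v>110)).astype(np.uint8)
    h=hsv[...,0]; m|=((h<18)&(s>120)&(v>110)).astype(np.uint8); m|=((h>108)&(h<125)&(s>100)).astype(np.uint8)
    m=cv2.morphologyEx(m,cv2.MORPH_CLOSE,np.ones((5,5))); return quad(blob(m,near))
def rect(x,y,z,yaw,pitch,lx,ly):
    R=Ro.from_euler('z',yaw)*Ro.from_euler('y',-pitch)
    return np.array([x,y,z])+R.apply([[a*lx/2,b*ly/2,0] for a,b in ((1,1),(1,-1),(-1,-1),(-1,1))])
def fit(c,q,x0,pitch,z,lx,ly,freez=False):
    P=lambda p:np.array([px(X,c) for X in rect(p[0],p[1],p[5] if freez else z,p[2],pitch,p[3],p[4])])
    def f(p):
        D=np.linalg.norm(P(p)[:,None]-q[None],axis=2); j=D.argmin(1); return (P(p)-q[j]).ravel()
    s=least_squares(f,[*x0,lx,ly]+([z] if freez else []),x_scale=[.01,.01,.1,.01,.01]+([.01] if freez else []))
    return s.x,np.sqrt(np.mean(s.fun**2))
E
cat > m.py <<'E'
from h import *
L=lambda n:np.load(f"pics/w_{n}.npy",allow_pickle=True).item()
c=L("dome"); q=face(c,px([.518,.05,.074],c)); print("checked",q.tolist(),*fit(c,q,(.518,.05,np.radians(-25)),0,.074,.07,.056))
c=L("next"); q=face(c,px([.506,.233,.07],c)); print("next",q.tolist());X0=np.array([.502,.226,.070])
print(*fit(c,q,(.506,.23,np.radians(100)),np.radians(32),.070,.07,.056))
c=L("tray"); hsv=cv2.cvtColor(c["img"],cv2.COLOR_BGR2HSV)
q=quad(blob((hsv[...,0]>50)&(hsv[...,0]<80)&(hsv[...,1]>100),(328,218))); print("marker",q.tolist(),*fit(c,q,(.458,-.23,.12),0,.0065,.04,.04))
q=face(c,(328,107)); print("row",q.tolist(),*fit(c,q,(.543,-.22,.12),0,.019,.07,.056))
E
python3 m.py
python3 - <<'E'
from h import *
b=go((.49,-.08,.23),.12); hand.grip(.056,20); r.movep([.49,-.08,.23],b[1]); s=r.servo_line([.49,-.08,.16],.06,f_stop=4)
o=r.observe(); print(s,o["position"],o["gripper_width"],o["force"]); r.servo_line([.49,-.08,.26],.2); hand.grip(.085); print(r.observe()["time_s"])
E
```

```text
checked [[356.0, 284.0], [277.0, 284.0], [256.0, 170.0], [388.0, 144.0]] [ 0.5107764   0.05525033 -0.40623962  0.085123    0.06933641] 10.107870603427626
next [[368.0, 274.0], [286.0, 282.0], [271.0, 217.0], [362.0, 207.0]]
[0.50989977 0.22383375 1.86799414 0.06741853 0.05778643] 1.3111887942901674
marker [[351.0, 195.0], [351.0, 241.0], [304.0, 242.0], [303.0, 195.0]] [ 0.4584356  -0.23193428  0.13932923  0.03897645  0.03889099] 0.21922000418673812
row [[417.0, 0.0], [402.0, 285.0], [253.0, 285.0], [237.0, 0.0]] [ 0.5090018  -0.2249465   0.13138667  0.20866495  0.12285764] 0.40368278471304964
True [ 0.48977522 -0.08031795  0.16926932] 0.05583298151099605 [-0.92165377  0.85210217 10.06753409]
9.95
```

```bash
sed -i 's/def face(c,near):/def face(c,near,vt=110):/; s/(s<70)&(v>110)/(s<70)\&(v>vt)/' h.py
cat > m2.py <<'E'
from h import *
L=lambda n:np.load(f"pics/w_{n}.npy",allow_pickle=True).item()
for vt in (185,195,205):
  c=L("dome"); q=face(c,px([.518,.05,.074],c),vt); print("checked",q.tolist(),*fit(c,q,(.518,.05,np.radians(-25)),0,.074,.07,.056))
  c=L("tray"); q=face(c,(328,107),vt); print("row",q.tolist(),*fit(c,q,(.543,-.22,.12),0,.019,.07,.056))
for vt in (110,130,140,150):
  c=L("next"); q=face(c,px([.506,.233,.07],c),vt); print("next",q.tolist())
  for z in (.066,.070,.074): print(z,*fit(c,q,(.506,.23,np.radians(105)),np.radians(32),z,.07,.056))
c=L("dome"); a=c["img"][120:320,230:420]; d=L("next")["img"][120:320,230:420]
cv2.imwrite("pics/crop.png",cv2.resize(np.hstack([a,d]),None,fx=2,fy=2,interpolation=0))
E
python3 m2.py
```

```text
checked [[359.0, 181.0], [356.0, 283.0], [276.0, 284.0], [273.0, 181.0]] [ 0.51637733  0.05015504 -0.43257825  0.06946077  0.05432694] 0.2632129842599604
row [[366.0, 58.0], [362.0, 153.0], [293.0, 153.0], [290.0, 58.0]] [ 0.54392392 -0.22072041  0.12630575  0.06569055  0.05286977] 0.4370220621792341
checked [[359.0, 181.0], [356.0, 283.0], [276.0, 284.0], [273.0, 181.0]] [ 0.51637733  0.05015504 -0.43257825  0.06946077  0.05432694] 0.2632129842599604
row [[362.0, 153.0], [294.0, 153.0], [289.0, 59.0], [366.0, 57.0]] [ 0.54392375 -0.22072605  0.1385448   0.06571232  0.05289368] 0.858453978722464
checked [[359.0, 181.0], [356.0, 283.0], [276.0, 284.0], [273.0, 181.0]] [ 0.51637733  0.05015504 -0.43257825  0.06946077  0.05432694] 0.2632129842599604
row [[362.0, 152.0], [294.0, 153.0], [289.0, 59.0], [366.0, 58.0]] [ 0.54394498 -0.2207226   0.13824468  0.06501957  0.05289323] 0.7993788923101625
next [[368.0, 274.0], [286.0, 282.0], [271.0, 217.0], [362.0, 207.0]]
0.066 [0.51014852 0.2226328  1.86799414 0.06845712 0.05867664] 1.3111887942901777
0.07 [0.50989977 0.22383375 1.86799414 0.06
[... 364 characters left out ...]
965102 0.22503469 1.86799414 0.06637995 0.05689623] 1.3111887942901868
next [[368.0, 274.0], [288.0, 282.0], [271.0, 217.0], [362.0, 207.0]]
0.066 [0.51048958 0.22266952 1.87507776 0.06874909 0.05806161] 1.0986211741944583
0.07 [0.51023565 0.22386991 1.87507776 0.06770607 0.05718074] 1.0986211741945016
0.074 [0.50998172 0.2250703  1.87507776 0.06666305 0.05629987] 1.0986211741945053
next [[368.0, 274.0], [288.0, 282.0], [271.0, 217.0], [362.0, 207.0]]
0.066 [0.51048958 0.22266952 1.87507776 0.06874909 0.05806161] 1.0986211741944583
0.07 [0.51023565 0.22386991 1.87507776 0.06770607 0.05718074] 1.0986211741945016
0.074 [0.50998172 0.2250703  1.87507776 0.06666305 0.05629987] 1.0986211741945053
```

View pics/crop.png

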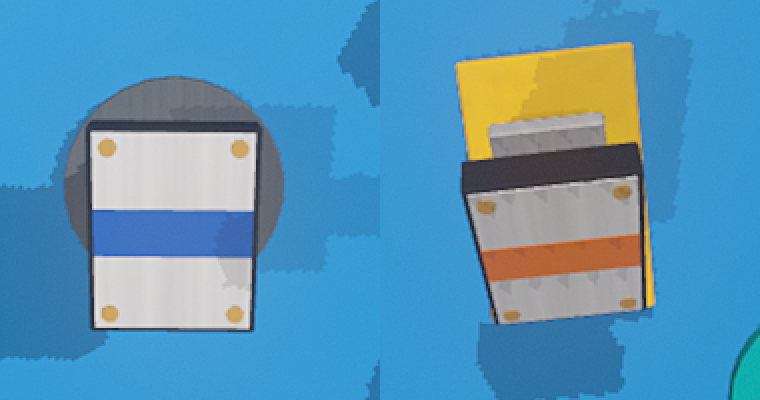

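Left crop: silver brick with blue strip, level on the grey dome. Its aluminium corners are at about (275,186), (358,186), (356,284), (277,284); the mask had also taken in the dark end face. Right crop: orange-strip brick, corners (273.5,217), (360.5,209), (362,275.5), (288,282), uphill end at the top. I refit with these corners, then grasp the checked brick.

```bash
sed -i 's/(h<125)&(s>100))/(h<125)\&(s>100)\&(v>110))/' h.py
python3 - <<'E'
from h import *
L=lambda n:np.load(f"pics/w_{n}.npy",allow_pickle=True).item()
c=L("dome"); q=face(c,px([.518,.05,.074],c),195); p,e=fit(c,q,(.518,.05,-.43),0,.074,.066,.053); print("checked",q.tolist(),p,e)
c2=L("next"); q2=np.array([(362,275.5),(288,282),(273.5,217),(360.5,209)])
for z in (.066,.070,.074): print(z,*fit(c2,q2,(.506,.23,1.8),np.radians(32),z,.066,.053))
print("free",*fit(c2,q2,(.506,.23,1.8),np.radians(32),.07,.066,.053,True))
x,y,yaw=p[:3]; b=go((x,y,.30),yaw)
r.movep([x,y,.30],b[1]); r.servo_line([x,y,.067+.1645],.1); 
s=camera("wrist"); cv2.imwrite("pics/pre.png",s["img"])
hand.grip(.04,25); o=r.observe(); print(o["gripper_width"],o["grip_force"],o["position"])
np.save("pics/T1.npy",dict(pos=o["position"],q=b[1],yaw=yaw),allow_pickle=True)
r.sleep(.2); c=camera("wrist"); np.save("pics/g1.npy",c,allow_pickle=True); cv2.imwrite("pics/g1.png",c["img"])
r.servo_line([x,y,.30],.1); o=r.observe(); print(o["gripper_width"],o["time_s"])
cv2.imwrite("pics/g1b.png",camera("wrist")["img"])
cv2.imwrite("pics/g1x.png",np.hstack([cv2.resize(cv2.imread(f"pics/{n}.png"),(400,300)) for n in("g1","g1b")]))
E
```

```text
checked [[357.0, 187.0], [355.0, 283.0], [276.0, 283.0], [276.0, 186.0]] [ 0.51778347  0.04949394 -0.44350649  0.0655924   0.05241817] 0.6615823593427737
0.066 [0.50975213 0.22192852 1.84519418 0.06841599 0.05470715] 0.34784348617770783
0.07 [0.50950939 0.22314015 1.84519418 0.06737803 0.05387717] 0.3478434861777664
0.074 [0.50926666 0.22435178 1.84519418 0.06634006 0.05304718] 0.3478434861777601
free [ 0.76180225 -1.03618503  1.84519418  1.1462004   0.9165307  -4.08745675] 0.34784348617772043
0.05511087726267901 28.08763325214386 [0.51786132 0.04927636 0.23206535]
0.0556954569965596 13.5667
```

View pics/g1x.png

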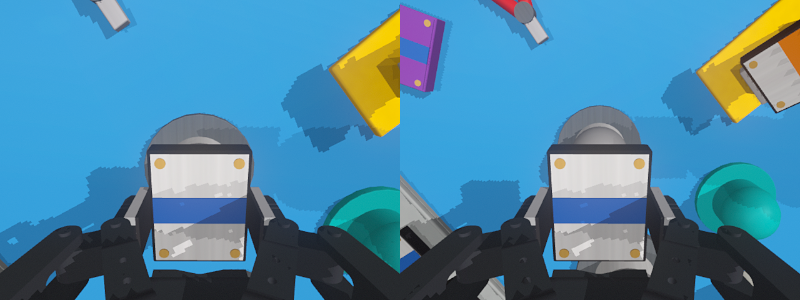

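Brick held squarely between the pads, with the strip centre at about (320,336) in full-size pixels. Marker and row brick agree: 86.2 mm apart, yaw 0.130. Placing it now.

```bash
python3 - <<'E'
from h import *
x,y,yaw=.4584,-.2319,.131
b=go((x,y,.26),yaw); print(np.round(b[0],2)); r.movep([x,y,.26],b[1]); r.sleep(.1)
print(r.servo_line([x,y,.19],.12), r.servo_line([x,y,.1775],.03,f_stop=3)); o=r.observe(); print(o["position"],o["force"])
hand.grip(.066); r.servo_line([x,y,.24],.12); hand.grip(.085); b=go((x-.0,y,.36),yaw)
r.movep([x,y,.36],b[1]); c=camera("wrist"); cv2.imwrite("pics/placed.png",c["img"])
q=face(c,px([x,y,.0205],c),195); print(q.tolist(),*fit(c,q,(x,y,yaw),0,.0205,.066,.053)); print(r.observe()["time_s"])
t=camera("top")
for d in spotter.landmark_of(t,"checked"): print(d["score"],w(d["point"],t).round(3))
E
```

```text
[ 0.05  0.62  0.45  2.22 -0.66  0.43 -0.4 ]
False True
[ 0.45867242 -0.23179663  0.17851903] [-0.33763793 -0.09214432  5.03946253]
[[355.0, 179.0], [351.0, 260.0], [286.0, 260.0], [286.0, 179.0]] [ 0.45774874 -0.23168     0.11885007  0.06523176  0.05263675] 0.42906108403351106
17.85
0.77 [ 0.347 -0.073 -0.   ]
0.7 [ 0.459 -0.231  0.005]
0.2 [0.507 0.227 0.062]
```

View pics/placed.png

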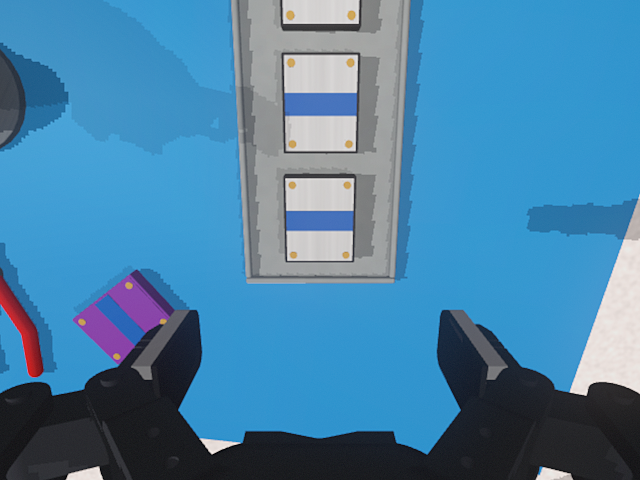

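The checked brick lies over the marker and in line: fit (0.4577, −0.2317), 0.7 mm off, centred at (320,220). For the next brick I take a view square to the slope.

```bash
cat >> h.py <<'E'
def tip(x,y,z,yaw,pitch,d):  # TCP d out along the brick normal from its middle
    n=(Ro.from_euler('z',yaw)*Ro.from_euler('y',-pitch)).apply([0,0,1]); return list(np.array([x,y,z])+n*d), n
E
python3 - <<'E'
from h import *
pit=np.radians(32); yaw=1.845
n=tip(0,0,0,yaw,pit,1)[1]; top=np.array([.5094,.2237,.072]); mid=top-.007*n
P=tip(*mid,yaw,pit,.27)[0]; print(P,n); b=go(P,yaw,pit); print(b)
r.movep(P,b[1]); r.sleep(.2); c=camera("wrist"); np.save("pics/w_n2.npy",c,allow_pickle=True); cv2.imwrite("pics/n2.png",c["img"])
u=px(top,c); q=face(c,u,110); print(u,q.tolist())
for z in (.068,.072,.076): print(z,*fit(c,q,(*top[:2],yaw),pit,z,.066,.053))
print(r.observe()["time_s"])
E
```

```text
[np.float64(0.5471383367446941), np.float64(0.08953789278034865), np.float64(0.2950366492891401)] [ 0.14349177 -0.51012208  0.8480481 ]
(array([ 0.02385875,  0.60427404, -0.20863894,  2.05849461, -0.7181588 ,
        0.69682115,  0.72802195]), [np.float64(-0.219714307756464), np.float64(0.5804379399457624), np.float64(0.7662348503883993), np.float64(0.1664379009987955)], 0)
[319.69366899 248.79922517] [[367.0, 303.0], [273.0, 303.0], [273.0, 194.0], [362.0, 192.0]]
0.068 [0.50883473 0.22371929 1.86481056 0.07030105 0.05575463] 2.233583057800138
0.072 [0.50911957 0.22271639 1.86481056 0.06912531 0.05482217] 2.2335830578001716
0.076 [0.50940441 0.22171349 1.86481056 0.06794958 0.05388971] 2.2335830578001836
19.7083
```

View pics/n2.png

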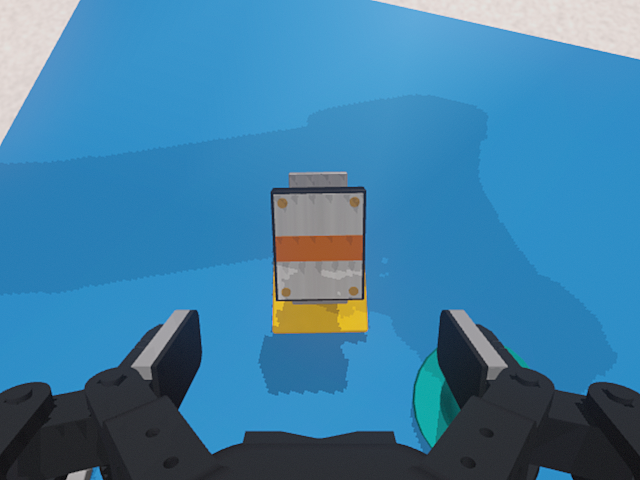

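The slope-square view shows the brick face centred at (320,247) and aligned with the tool; I had predicted (320,249). Both views together give a top height of about 0.071, which matches the feeder's geometry. Grasping along the normal.

```bash
python3 - <<'E'
from h import *
pit=np.radians(32); yaw=1.845
n=tip(0,0,0,yaw,pit,1)[1]; mid=np.array([.5094,.2235,.071])-.007*n
f=lambda d:list(mid+n*d)
print(r.servo_line(f(.19),.12), r.servo_line(f(.1645),.05,f_stop=6)); o=r.observe(); print((np.array(o["position"])-mid)@n)
hand.grip(.04,30); o=r.observe(); print(o["gripper_width"],o["grip_force"],o["force"])
r.servo_line(f(.22),.08); r.sleep(.1); o=r.observe(); print(o["gripper_width"],o["time_s"])
T=np.load("pics/T1.npy",allow_pickle=True).item(); p=np.array(T["pos"])
r.servo_line([.52,.12,.33],.12); 
r.movep([p[0],p[1],.30],T["q"]); r.sleep(.2)
c=camera("wrist"); np.save("pics/g2.npy",c,allow_pickle=True)
g=np.load("pics/g1.npy",allow_pickle=True).item()
for k in (g,c): print(face(k,(320,336),110).tolist(),k["img"].shape)
cv2.imwrite("pics/g12.png",np.hstack([k["img"][270:,200:440] for k in (g,c)])); print(r.observe()["time_s"])
E
```

```text
False False
0.16433988214323075
0.05510399816591929 32.05562174320221 [ 0.17465058 -2.4189478   3.93601213]
0.05508062344053121 22.5167
[[408.0, 246.0], [389.0, 416.0], [174.0, 416.0], [234.0, 245.0]] (480, 640, 3)
[[481.0, 447.0], [250.0, 433.0], [238.0, 245.0], [397.0, 243.0]] (480, 640, 3)
24.3583
```

View pics/g12.png

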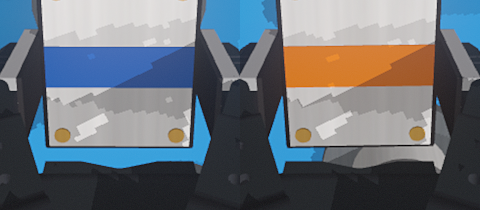

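The held bricks coincide: strips at rows 46–88 versus 45–87, bottom edges both at 147. Grip offsets therefore match within about 0.3 mm. I check whether the first grip shifted the checked brick, which would bias my crown estimate, then place.

```bash
python3 - <<'E'
from h import *
def strip(im):
    h=cv2.cvtColor(im,cv2.COLOR_BGR2HSV); m=blob((h[...,0]>108)&(h[...,0]<125)&(h[...,1]>120)&(h[...,2]>90),(320,336)); 
    ys,xs=np.where(m); return xs.min(),xs.max(),ys.min(),ys.max(),xs.mean().round(1),ys.mean().round(1)
print(strip(cv2.imread("pics/pre.png")),strip(cv2.imread("pics/g1.png")))
E
```

```text
(np.int64(242), np.int64(393), np.int64(318), np.int64(358), np.float64(322.3), np.float64(335.6)) (np.int64(243), np.int64(394), np.int64(317), np.int64(357), np.float64(330.8), np.float64(334.6))
```

The shift was about 1 px (0.4 mm), which is negligible. Setting the brick down.

```bash
python3 - <<'E'
from h import *
T=np.load("pics/T1.npy",allow_pickle=True).item(); p=np.array(T["pos"])
r.servo_line([p[0],p[1],.24],.08); r.sleep(.2)
print(r.servo_line([p[0],p[1],.2305],.015,f_stop=1.5)); o=r.observe(); print(o["position"],o["force"],o["time_s"])
hand.grip(.060); r.sleep(.6); a=camera("wrist"); print(r.observe()["gripper_width"])
t=camera("scene")
for k in (a,t):
    for d in spotter.landmark_of(k,"next")[:2]: print(d["score"],w(d["point"],k).round(3))
cv2.imwrite("pics/set.png",np.hstack([cv2.resize(a["img"],(400,300)),cv2.resize(t["img"][180:330,240:440],(400,300),interpolation=0)])); print(r.observe()["time_s"])
E
```

```text
True
[0.51785011 0.04924031 0.23174651] [0.09113998 0.58960455 5.82954741] 26.0
0.059983319611573986
0.61 [0.516 0.052 0.061]
0.6 [0.514 0.052 0.059]
27.025
```

View pics/set.png

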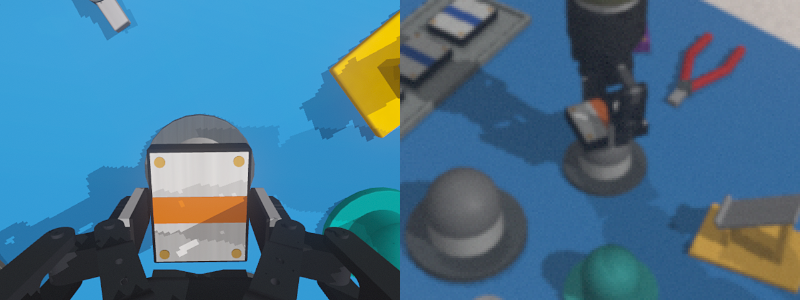

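The brick lies level between the opened fingers, centred at (199,210) in the left half. Opening further and retreating straight up.

```bash
python3 - <<'E'
from h import *
o=r.observe(); p=o["position"]
hand.grip(.085); r.sleep(.2); r.servo_line([p[0],p[1],.36],.1); r.sleep(.5)
a=camera("wrist"); q=face(a,px([p[0],p[1],.074],a),150); print(q.tolist(),*fit(a,q,(p[0],p[1],-.44),0,.074,.066,.053))
t=camera("scene"); cv2.imwrite("pics/end.png",np.hstack([cv2.resize(a["img"],(400,300)),cv2.resize(t["img"][180:330,240:440],(400,300),interpolation=0)])); print(r.observe()["time_s"])
E
```

```text
[[361.0, 285.0], [278.0, 285.0], [278.0, 187.0], [360.0, 186.0]] [ 0.51660215  0.05016567 -0.43583061  0.06700268  0.05406213] 1.2202593108424107
29.6333
```

View pics/end.png

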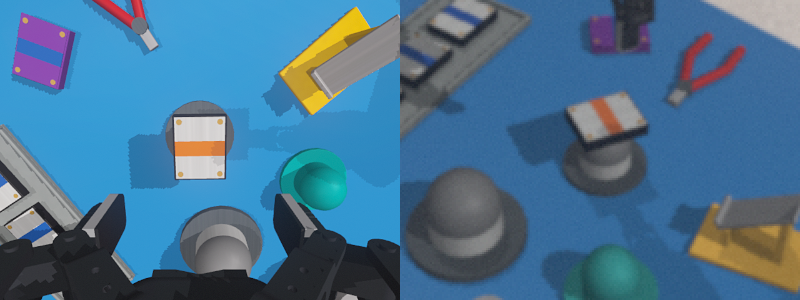

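The orange-strip brick is balanced on the dome, near level and about 1.4 mm off centre, at (199,147) in the wrist view. The robot is clear of everything, so I hand in.

```bash
python3 -c "
from h import *
print(order.finish_job(), r.observe()['time_s'])"
```

```text
the job is handed in; nothing more can be done
the job is handed in; nothing more can be done
```

The job is handed in, no verdict shown: by my last pictures the checked brick lies about 0.7 mm off the marker and in line with the row, and the next brick sits strip up and near level on the dome, about 1.4 mm off the crown.

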